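# Turn and seat the rotor of a hose pump

### The arm

A 6-joint arm with a two-finger parallel gripper is mounted at the origin on the work surface. World frame = base frame: x ahead of the robot, y to its left, z up, the work surface at z = 0. Lengths are in mm, angles in rad, forces in N, time in s.
With the tool pointing down it reaches from about 325 to 925 mm from the base axis. Payload 3.1 kg.
Tool frame: the origin (TCP) lies between the finger pads; the fingertips stand 14 mm ahead of it and the grasp point (between the pads) lies 5 mm behind it (robot.tip_extent is the distance from the TCP to the fingertips, in mm); y points along the fingers, x is the direction in which the jaws open and shut, and the axes are right-handed (so a half turn about y gives the same grasp; the last joint's range is limited). The gripper opens to 85 mm and grips with 20 to 120 N. Pads are 22 mm wide; open, the fingers measure 114 mm over their backs; the gripper's body (76 mm by 85 mm) begins 54 mm behind the grasp point. The pads swing forward as they close: fully open they stand 13 mm farther back than shut.
Start: joints at [1.117, 0.217, 1.613, -0, 1.311, -0.112], TCP at [209.472, 588.864, 245.3] pointing down, gripper open.
Joint ranges: [-2.75, 2.75], [-0.78, 2.1], [0.31, 2.55], [-1.13, 4.27], [0.13, 2.63], [-2.58, 2.58]. Speed limits (rad/s): [2.79, 2.79, 3.14, 3.14, 3.14, 3.14].

### API

Orientations are given as a 3x3 rotation matrix whose columns are the frame's x, y, z axes.
In Python, from workcell import robot gives the robot as it stands.
- The arm moves only by the shell command python3 -m pendant 'ROWS'. ROWS is JSON, a list of rows, each a list of 3 entries, a list of its own where there are three numbers: the shift along the tool's x, y, z in cm, then the turn about the tool's y in rad, then the closure, from 0 (fully open) to 1 (shut). A call has 1 to 8 rows; each row shifts and turns the pose as measured when the row begins, along the tool's axes as they then stand; what a row does not reach is not made up. A row lasts 1/10 s, in which the tool goes at most 50 mm and 8.59 degrees, less where a joint would pass 70% of its speed; a pose out of reach is approached as far as the arm can. A call with a gripper value outside its range is refused whole. The fingers move at their own pace and stop on an object; the grip force is fixed at half the most. Time passes only in rows, so rows that do not move let the fingers close. It gives the time, the measured TCP pose, the force and the opening at its end, in the units of the state.
- robot.get_obs(): the state, without advancing time (a new reading comes with each control period).
- robot.get_image(name): name is "scene" or "top"; returns a dict with "image" (420x560x3 uint8, red, green, blue), "fov_y" (degrees; the focal length in pixels is half the picture's height over the tangent of half this angle, whatever the lens; pixels are square), "cx", "cy" (the principal point, pixels), "k1" (the pictures are not rectified: a ray, as slopes to the right and down, at radius r is drawn at 1 + k1 r^2 times it, then the intrinsics apply), "pose" (4x4, takes a point from camera to world coordinates). Camera axes: x right, y up, looking along -z (the intrinsics and any distortion apply to the point x, -y, -z); pixel columns grow to the right and rows downward; lengths in mm; the calibration is good to about 2 mm. A picture is of the moment at which its call begins. There is no depth.
- robot.hand_in(): hands the job in, once; it reports no verdict.
The state is a dict: "clock": time; "q": joint angles; "joint_vel": joint speeds; "joint_efforts": joint torques, N m; "tcp_pos": TCP position; "tool_rot": TCP orientation; "force": force on the tool from outside, world axes, zero at the start; "torque": the same for the moment, N m; "grip_width": finger opening in mm.
Only numpy, scipy, OpenCV 4.12 (cv2) and the standard library are available. Lean on these libraries where they do the work, as an engineer would, in place of code of your own. Each camera call takes 0.05 s, during which the arm holds its last target. There are 200 camera calls.

### The job

The orange rotor of the hose pump stands proud on its shaft because the notch in its rim is not over the drive pin. With your fingertips push the rotor round, either way, until the notch stands over the pin, then press it straight down by the hub until it sits flush on the aluminium flange. Do not pinch the crossbar or lift the rotor, leave the loose parts and tools round the pump where they lie, and finish with the hand clear.

Things in the scene. Friction and masses are not known exactly. Their poses are not given: they have to be found in the camera images.
- rotor_turn (a joint): turn of the rotor about its upright axis, rad, counter-clockwise seen from above: the angle from the drive pin round to the rotor's notch. 0 or 6.283 (any whole turn) = the notch stands over the pin. It turns endlessly either way, braked by its tight bore (0.05 N m, about 1.5 N at 36 mm from the axis), and stays where it is left
- rotor_height (a joint): height of the rotor above its seat, m: 0 = seated flush on the flange; starts about 0.010 proud. Tight push fit: it stays at any height, 5 to 7 N on the hub moves it down, and it can be drawn up to 0.030. With the notch off the pin the disc strikes the pin at 0.008, and even a 25 N push leaves it some 5 mm proud; the pin's tapered tip leads the notch in when it is within 3 mm of centre
- notch (a point): point inside the mouth of the rotor's one notch (square, 15 mm wide, 11 mm deep), 52.5 mm from the axis, at the level of the disc's top face: the point that belongs over the pin. The rotor is an orange printed disc, 110 mm across, 10 mm thick; the notch turns and sinks with it. x axis points outward along the notch, z up
- pin_top (a point): tip of the dark steel drive pin, upright in the flange: 12 mm thick with a tapered tip, 8 mm high above the flange, centre 52.5 mm from the rotor's axis, so that 3.5 mm of it shows beyond the rotor's rim. It stands in a dark steel tab, 20 mm wide, let flush into the flange, that reaches out to 76 mm from the axis and marks the pin's place from above. It stands still, its tip 92 mm above the bench
- hub_top (a point): centre of the flat top of the rotor's hub, on the axis: 24 mm across with a 13 mm bore, the place to press and the rotor's highest point, 42 mm above the disc's underside (126 mm above the bench when seated). Below it: crossbar's middle rib 2 mm lower, tops of the bar's two sides 4 mm and their undersides 9 mm lower, disc's top face 32 mm lower. x axis points to the notch
- crossbar_end_a (a point): middle of the top edge at one end of the black crossbar, 50 mm from the axis, a quarter turn counter-clockwise from the notch. The bar, 100 mm long and 26 mm wide, runs across the hub, square to the notch, over the tops of two white upright rollers (18 mm across, 36 mm from the axis) that stand on the disc
- crossbar_end_b (a point): the same at the other end of the crossbar, a quarter turn clockwise from the notch
- flank_a: the crossbar's long side towards the notch, a black strip 100 x 8 x 5 mm whose outer face, 13 mm from the bar's centre line, is upright and can be pushed. Origin at the strip's middle; y axis along the bar, x axis towards the notch
- flank_b: the crossbar's other long side, away from the notch; otherwise as flank_a
- pump: the pump, fixed to the bench: orange printed stand, 150 x 150 mm at its foot, with four posts and a 132 mm square top plate, black motor inside, aluminium drive flange on top (128 mm across, top face 84 mm above the bench). Origin at the centre of its underside, on the rotor's axis; x axis points to the drive pin's side
- shoe: black printed horseshoe track of the pump, lying open side towards the pump: an arch of outer radius 76 mm and inner radius 62 mm, 30 mm high, with a foot at each end (tip to tip 196 mm); origin at the centre of the arch on the bench
- cover: clear acrylic cover plate of the pump, 120 x 120 x 5 mm, lying flat; origin at the centre of its underside
- roller_a: spare white roller standing on end, 18 mm across, 22 mm high; origin at the centre of its foot
- roller_b: the second spare roller, as roller_a
- hexkey: L-shaped hex key lying flat, 6 mm thick, long leg 90 mm, short leg 26 mm; origin at the middle of its long leg
- driver: screwdriver lying on the bench, black handle; origin under the middle of it
- tin: aluminium screw tin, 56 mm across, 50 mm high; origin at the centre of its underside
Things that resemble listed ones, but are neither listed nor needed, are in the scene too. What is shaped like the pump but green or turquoise is not meant.

How it is judged:
By the outcome, as a careful person would: the job done as asked, in the order asked, and still so for the second after the job is handed in, with the robot touching nothing.
It also fails if it takes over 38 s, if anything falls off the work surface, if the arm or the gripper's body presses on something with over 40 N, if the wrist force passes 120 N, or if a joint passes its speed limit or range.

## Working session

There is one attempt and no reset: what is moved stays moved. The work goes in short steps, Python scripts to look and compute and a shell command to move; the robot and the scene stay as the last step left them, time stands still between calls to the robot, and variables do not carry over. Pictures are saved under pics/ and viewed, about 8 in all and at most 12, crops included, and the job is handed in when it is done.

```bash
ls; mkdir -p pics; cat > h.py <<'E'
import numpy as np, cv2
from workcell import robot
def grab(n,f):
    d=robot.get_image(n); cv2.imwrite('pics/'+f+'.png',d['image'][:,:,::-1]); np.save('pics/'+f+'.npy',d,allow_pickle=True); return d
def load(f): return np.load('pics/'+f+'.npy',allow_pickle=True).item()
def K(d):
    f=210/np.tan(np.radians(d['fov_y'])/2); return np.array([[f,0,d['cx']],[0,f,d['cy']],[0,0,1.]])
def ray(d,uv):
    k=K(d); u=np.array([(uv[0]-k[0,2])/k[0,0],(uv[1]-k[1,2])/k[1,1]]); s=u.copy()
    for _ in range(30): s=u/(1+d['k1']*(s@s))
    P=np.array(d['pose']); return P[:3,3],P[:3,:3]@np.array([s[0],-s[1],-1])
def atz(d,uv,z):
    o,r=ray(d,uv); return o+r*(z-o[2])/r[2]
def proj(d,p):
    P=np.array(d['pose']); c=P[:3,:3].T@(np.array(p,float)-P[:3,3]); s=np.array([c[0],-c[1]])/-c[2]
    s=s*(1+d['k1']*(s@s)); k=K(d); return s*k[0,0]+k[:2,2]
def tri(*a):
    A=np.zeros((3,3));b=np.zeros(3)
    for d,uv in a:
        o,r=ray(d,uv); r=r/np.linalg.norm(r); M=np.eye(3)-np.outer(r,r); A+=M;b+=M@o
    return np.linalg.solve(A,b)
E
python3 - <<'E'
from h import *
for n in('scene','top'):
    d=grab(n,n+'0'); print(n,d['fov_y'],d['cx'],d['cy'],d['k1'],np.round(d['pose'],3).tolist())
a=[cv2.imread('pics/%s0.png'%n) for n in('scene','top')]
o=robot.get_obs(); print({k:np.round(v,3).tolist() for k,v in o.items()}, robot.tip_extent)
E
```

```text
pics
scene 46.43287029604431 281.91818171121207 205.31320373608165 0.01673066143388977 [[0.4, -0.637, 0.659, 1138.783], [0.917, 0.277, -0.288, -223.82], [0.001, 0.719, 0.695, 746.477], [0.0, 0.0, 0.0, 1.0]]
top 55.81681653169778 278.9281366551795 212.6009701657529 0.032961071261393186 [[0.018, 0.997, -0.072, 448.572], [-1.0, 0.02, 0.018, 71.827], [0.02, 0.072, 0.997, 960.24], [0.0, 0.0, 0.0, 1.0]]
{'clock': 0.1, 'q': [1.117, 0.218, 1.615, -0.0, 1.311, -0.112], 'joint_vel': [0.001, -0.003, -0.004, 0.001, -0.001, 0.001], 'joint_efforts': [-0.0, -39.808, -30.497, -0.0, 0.004, 0.0], 'tcp_pos': [209.135, 588.207, 244.064], 'tool_rot': [[0.335, -0.001, -0.942], [0.942, -0.002, 0.335], [-0.002, -1.0, 0.0]], 'force': [0.268, 0.206, -0.484], 'torque': [-0.026, 0.015, -0.01], 'grip_width': 85.773} 14.0
```

View pics/top0.png

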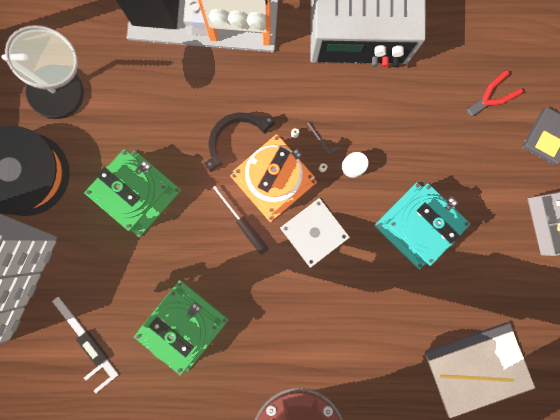

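View pics/scene0.png

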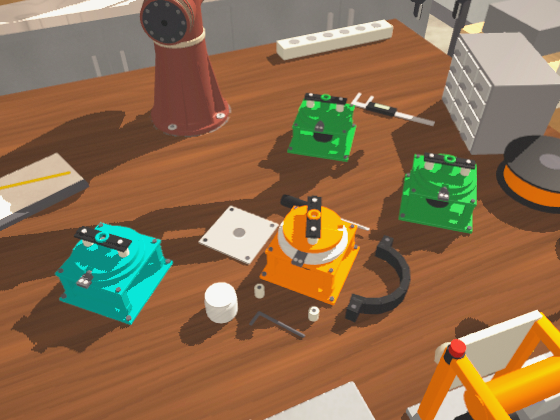

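Top view: the candidates are the orange pump (273,172), two green ones (130,190) and (181,328), and a turquoise one (423,223). In the scene view the orange pump is at (313,245). I choose the orange one and check it in a close crop.

```bash
python3 - <<'E'
from h import *
a=cv2.imread('pics/top0.png')[122:222,223:323]; b=cv2.imread('pics/scene0.png')[185:305,250:370]
r=lambda i:cv2.resize(i,(600,600),interpolation=cv2.INTER_CUBIC)
cv2.imwrite('pics/c1.png',r(a)[:, :]); cv2.imwrite('pics/c2.png',r(b))
E
```

```text
(no output)
```

View pics/c1.png

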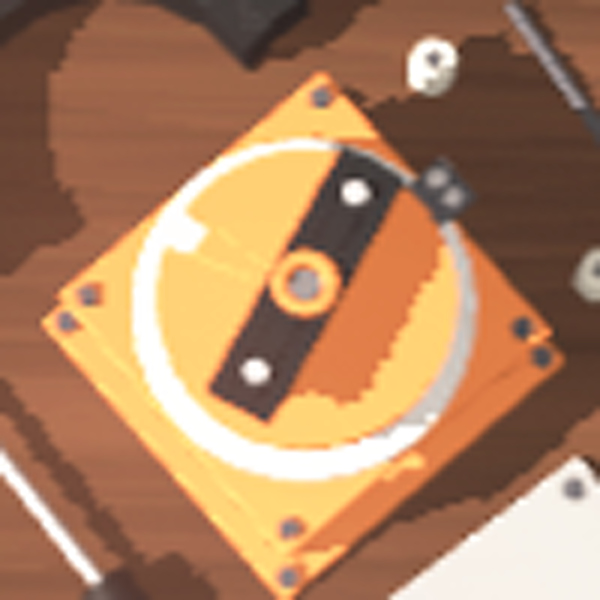

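View pics/c2.png

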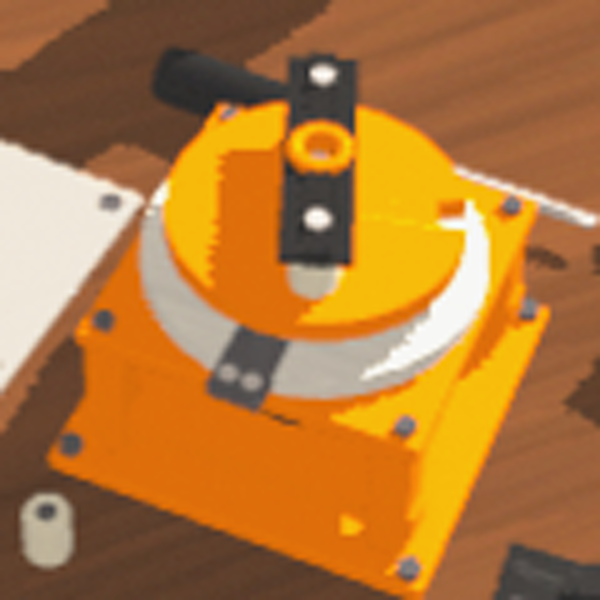

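Both crops confirm the choice: orange pump, black crossbar square to the notch. In the top crop the notch is at top px (254,161), the hub at (273.5,169) and the tab at (297,154). In the scene crop the hub is at (314,214.6), the notch at (340,228) and the tab at (299,259).

```bash
cat >> h.py <<'E'
def T(p): return (223+p[0]/6-.42,122+p[1]/6-.42)
def S(p): return (250+p[0]/5-.4,185+p[1]/5-.4)
E
python3 - <<'E'
from h import *
t,s=load('top0'),load('scene0')
hub=tri((t,T((304,283))),(s,S((320,146)))); print('hub',hub)
n=tri((t,T((186,233))),(s,S((452,212)))); print('notch',n)
tab=tri((t,T((446,190))),(s,S((240,372)))); print('tab screws',tab)
ang=lambda v:np.degrees(np.arctan2(v[1],v[0]))
h=hub[:2]
print('notch top z105',ang(atz(t,T((186,233)),104)[:2]-h),ang(n[:2]-h),np.linalg.norm(n[:2]-h))
for z in(84,):
  p=atz(t,T((446,190)),z);q=atz(s,S((240,372)),z);print('tab',p,q,ang(p[:2]-h),ang(q[:2]-h))
# bar centreline ends, z132
e=[[(369,162),(240,404)],[(321,60),(316,260)]]
a=[atz(t,T(x),131) for x in e[0]]; b=[atz(s,S(x),131) for x in e[1]]
for v in(a,b): print('bar',np.round(v,1).tolist(),ang(v[0]-v[1]),np.linalg.norm(v[0]-v[1]))
# tab outer edge corners
E
```

```text
hub [601.04352044  71.1696318  135.46081896]
notch [623.95308711 114.30553534 105.6023144 ]
tab screws [646.47425733  19.49499772  86.41153858]
notch top z105 61.69555519280988 62.027137237304196 48.84213774854773
tab [646.29251894  17.75368804  84.        ] [645.34365131  22.0092379   84.        ] -49.73184455242903 -47.97689251156327
bar [[645.1, 48.0, 131.0], [558.0, 91.8, 131.0]] -26.68035766351492 97.41173813669351
bar [[557.4, 94.5, 131.0], [646.1, 48.9, 131.0]] 152.7762106471263 99.72990014997288
```

```bash
python3 -m pendant '[[[-2.7,0,-4.15],0,0],[[-2.7,0,-4.15],0,0],[[-2.7,0,-4.15],0,0],[[-2.7,0,-4.15],0,0],[[-2.7,0,-4.15],0,0],[[-2.7,0,-4.15],0,0],[[-2.7,0,-4.15],0,0],[[-2.7,0,-4.15],0,0]]'
```

```text
clock: 0.9
tcp_pos: [449.0, 271.4, 239.3]
tool_rot: [[0.323, -0.006, -0.947], [0.947, -0.004, 0.323], [-0.005, -1.0, 0.004]]
force: [0.7, 1.2, 0.0]
grip_width: 85.2
```

```bash
python3 -m pendant '[[[-2.8,0,-4.1],0,0],[[-2.8,0,-4.1],0,0],[[-2.8,0,-4.1],0,0],[[-2.8,0,-4.1],0,0],[[-1.8,0,-2.6],0,0],[[0,0,0],0.15,0],[[0,0,0],0.15,0],[[0,0,0],0.15,0]]'; python3 -m pendant '[[[0,0,0],0.15,0],[[0,0,0],0.15,0],[[0,0,0],0.15,0],[[0,0,0],0.15,0],[[0,0,0],0,0]]'
```

```text
clock: 1.7
tcp_pos: [588.9, 74.8, 234.6]
tool_rot: [[0.708, -0.011, -0.706], [0.706, -0.005, 0.708], [-0.011, -1.0, 0.004]]
force: [0.9, 0.1, 0.1]
grip_width: 85.4
clock: 2.2
tcp_pos: [586.7, 73.9, 230.6]
tool_rot: [[0.983, -0.018, -0.184], [0.184, -0.005, 0.983], [-0.018, -1.0, -0.002]]
force: [0.9, -0.1, 0.3]
grip_width: 85.7
```

```bash
python3 -m pendant '[[[1.35,0,-0.55],0,0],[[0.1,3,0],0,0],[[0.1,2.8,0],0,0],[[0,0,0],0,0]]'; python3 - <<'E'
from h import *
t=grab('top','top1'); s=grab('scene','scene1')
p=robot.get_obs(); c=p['tcp_pos'];R=np.array(p['tool_rot']); print(c)
for n,d in(('t',t),('s',s)):
  for k in(-43,43):
    for y in (1,14): print(n,k,y,np.round(proj(d,c+R@np.array([k,y,0])),1))
i=np.hstack([cv2.resize(t['image'][100:230,215:335],(390,422),interpolation=2),cv2.resize(s['image'][165:295,255:375],(390,422),interpolation=2)])
cv2.imwrite('pics/v1.png',i[:,:,::-1])
E
```

```text
clock: 2.6
tcp_pos: [602.5, 71.0, 171.0]
tool_rot: [[0.98, -0.017, -0.198], [0.198, -0.005, 0.98], [-0.017, -1.0, -0.002]]
force: [-1.3, -0.1, -0.3]
grip_width: 85.5
[604.88347235  71.09378409 174.92241726]
t -43 1 [276.8 184. ]
t -43 14 [276.7 185. ]
t 43 1 [269.2 142.3]
t 43 14 [269.2 144. ]
s -43 1 [300.  185.4]
s -43 14 [299.7 190.8]
s 43 1 [330.9 214.2]
s 43 14 [330.2 219.6]
```

View pics/v1.png

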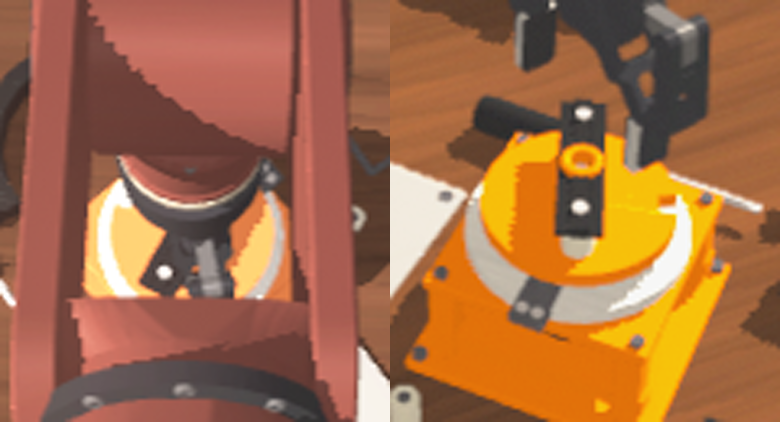

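View 1 shows the near fingertip at scene px ≈(333,216). With the jaws open, the tips therefore reach about 1–4 mm past the TCP. The fingers straddle the hub clear of the bar, so I descend beside it.

```bash
python3 -m pendant '[[[-0.3,2.0,0.05],0,0],[[0,2.0,0],0,0],[[0,0.8,0],0,0],[[0,0,0],0,0]]'; python3 -m pendant '[[[0,0,0],0,0]]'
```

```text
clock: 3.1
tcp_pos: [606.9, 71.0, 134.5]
tool_rot: [[0.98, 0.003, -0.201], [0.201, -0.005, 0.98], [0.002, -1.0, -0.006]]
force: [-0.3, -0.4, -0.6]
grip_width: 85.4
clock: 3.2
tcp_pos: [607.9, 71.1, 136.1]
tool_rot: [[0.979, 0.006, -0.202], [0.202, -0.005, 0.979], [0.004, -1.0, -0.006]]
force: [-0.3, 0.2, 0.7]
grip_width: 85.4
```

```bash
python3 -m pendant '[[[-0.7,0.9,0.1],0,0],[[0,0.8,0],0,0],[[0,0,0],0,0]]'; python3 -m pendant '[[[0,0,0],0,0]]'
```

```text
clock: 3.5
tcp_pos: [602.4, 70.6, 121.2]
tool_rot: [[0.979, 0.011, -0.202], [0.202, -0.005, 0.979], [0.01, -1.0, -0.007]]
force: [0.2, -0.0, 0.8]
grip_width: 85.6
clock: 3.6
tcp_pos: [602.3, 70.5, 121.1]
tool_rot: [[0.979, 0.011, -0.202], [0.202, -0.005, 0.979], [0.01, -1.0, -0.007]]
force: [0.5, -0.6, -0.6]
grip_width: 85.5
```

```bash
python3 -m pendant '[[[0,0.1,0],0.12,0],[[0,0.1,0],0.12,0],[[0,0,0],0.12,0],[[0,0,0],0.12,0],[[0,0,0],0.12,0]]'
```

```text
clock: 4.1
tcp_pos: [602.5, 70.4, 119.6]
tool_rot: [[0.914, 0.011, 0.406], [-0.406, -0.006, 0.914], [0.012, -1.0, -0.001]]
force: [0.5, -0.9, 0.1]
grip_width: 85.2
```

```bash
python3 -m pendant '[[[-0.1,0,0],0.14,0],[[0,0,0],0.14,0],[[0,0,0],0.14,0],[[0,0,0],0.14,0],[[0,0,0],0.14,0],[[0,0,0],0.14,0],[[0,0,0],0,0]]'; python3 - <<'E'
from h import *
s=grab('scene','scene2'); p=robot.get_obs(); c=p['tcp_pos'];R=np.array(p['tool_rot']);print(c,np.degrees(np.arctan2(R[1,0],R[0,0])),p['q'][5])
cv2.imwrite('pics/v2.png',cv2.resize(s['image'][165:295,250:380],(600,600),interpolation=2)[:,:,::-1])
E
```

```text
clock: 4.8
tcp_pos: [602.5, 70.5, 119.9]
tool_rot: [[0.275, 0.012, 0.961], [-0.961, -0.007, 0.275], [0.01, -1.0, 0.01]]
force: [-0.3, 0.2, -0.4]
grip_width: 85.7
[602.53196279  70.50642449 119.9201655 ] -73.89931016936303 1.2975760030906607
```

View pics/v2.png

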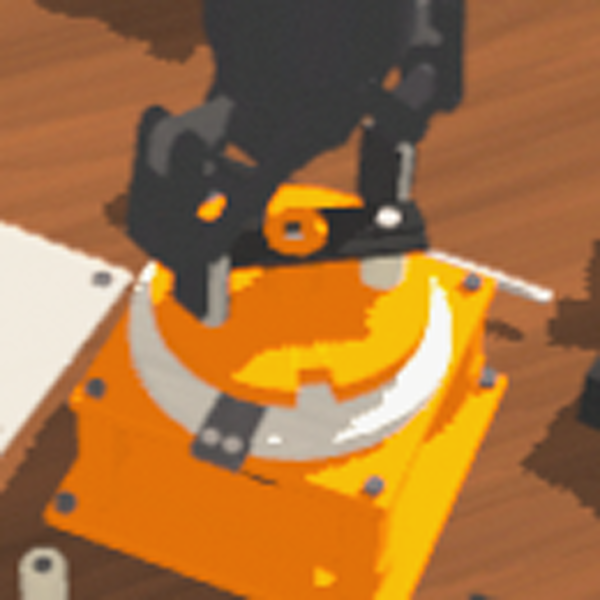

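View 2 shows the rotor turning with the fingers. The notch inner edge is at crop ≈(315,374), left of the white rim highlight, and the tab is at (230,428). I work out the angle left to turn.

```bash
python3 - <<'E'
from h import *
s=load('scene2'); C=np.array([601.3,70.9])
px=lambda p:(250+p[0]/4.615-.39,165+p[1]/4.615-.39)
ang=lambda v:np.degrees(np.arctan2(v[1],v[0]))
for n,p,z in(('notch in',(315,374),104),('tab scr',(223,440),84),('tab L',(212,396),84),('tab R',(266,404),84),('tab oL',(192,450),84),('tab oR',(240,468),84)):
  w=atz(s,px(p),z)[:2]-C; print(n,ang(w),np.linalg.norm(w))
for a in(-47,-48,-49,-50,-51): # predicted tab outer centre / screws
  u=np.array([np.cos(np.radians(a)),np.sin(np.radians(a))]); print(a,[np.round((proj(s,[*(C+r*u),84])-[250,165]+.39)*4.615,0) for r in(58,76)])
for a in (-12,-13,-14,-15,-16): 
  u=np.array([np.cos(np.radians(a)),np.sin(np.radians(a))]); print(a,np.round((proj(s,[*(C+44*u),104])-[250,165]+.39)*4.615,0))
# plate orientation from top0: segment orange outline
t=load('top0')
E
```

```text
notch in -13.914534434697632 47.15636674911935
tab scr -46.826046243056894 67.55248629979043
tab L -60.65659457917301 50.40452181377231
tab R -35.99680330180691 45.28300811617975
tab oL -53.45438835408369 77.1973070774605
tab oR -38.84430438358375 78.32580929676986
-47 [array([232., 422.]), array([214., 456.])]
-48 [array([229., 421.]), array([211., 455.])]
-49 [array([227., 420.]), array([208., 454.])]
-50 [array([225., 419.]), array([204., 452.])]
-51 [array([222., 418.]), array([201., 451.])]
-12 [317. 367.]
-13 [315. 368.]
-14 [313. 368.]
-15 [311. 368.]
-16 [309. 368.]
```

```bash
python3 - <<'E'
from h import *
t,s=load('top0'),load('scene0')
ang=lambda v:np.degrees(np.arctan2(v[1],v[0]))
A=[T(p) for p in((322,97),(522,328),(290,528),(90,295))]; B=[S(p) for p in((405,425),(104,320),(228,110),(512,205))]
W=np.array([tri((t,a),(s,b)) for a,b in zip(A,B)]); print(W.round(1),W.mean(0))
z=W[:,2].mean()
for Q in(W,np.array([atz(t,a,z) for a in A]),np.array([atz(s,b,z) for b in B])):
  d1=Q[0]-Q[2];d2=Q[1]-Q[3]; print('pin dir',ang(d1[:2])-45,ang(d2[:2])+45,Q.mean(0).round(1))
E
```

```text
[[683.2  66.   76. ]
 [596.9 -10.9  75.5]
 [519.3  74.4  79.2]
 [606.  151.7  76.2]] [601.34653116  70.29414275  76.73181409]
pin dir -47.91455863242206 -48.21140556810184 [601.3  70.3  76.7]
pin dir -48.09912594494828 -48.15151481854643 [600.7  69.   76.7]
pin dir -48.15776888463647 -48.01259156402706 [601.7  71.6  76.7]
```

Pin direction from the plate screws is −48.1°, consistent in both views. The notch is at about −15°, so about 33° of clockwise turn is left.

```bash
python3 -m pendant '[[[0,0,0],0.13,0],[[0,0,0],0.13,0],[[0,0,0],0.13,0],[[0,0,0],0.13,0],[[0,0,0],0,0],[[0,0,0],0,0]]'; python3 - <<'E'
from h import *
s=grab('scene','scene3'); p=robot.get_obs(); c=p['tcp_pos'];R=np.array(p['tool_rot']);print(c,np.degrees(np.arctan2(R[1,0],R[0,0])),p['q'][5])
im=cv2.resize(s['image'][205:285,275:355],(640,640)[:2],interpolation=2)[:,:,::-1]
cv2.imwrite('pics/v3.png',cv2.resize(im,(600,600)))
C=np.array([601.7,71.6])
for a in(-44,-46,-48,-50):
  u=np.array([np.cos(np.radians(a)),np.sin(np.radians(a))]); print(a,[np.round((proj(s,[*(C+r*u),z])-[275,205]+.43)*7.5,0) for r,z in((44,104),(55,104),(60,84),(76,84))])
E
```

```text
clock: 5.45
tcp_pos: [602.6, 70.5, 120.2]
tool_rot: [[-0.235, 0.012, 0.972], [-0.972, -0.007, -0.235], [0.004, -1.0, 0.013]]
force: [-0.8, 0.0, -0.5]
grip_width: 85.7
[602.59489331  70.47561101 120.24301438] -103.65698747940495 1.81725547052851
-44 [array([227., 291.]), array([212., 325.]), array([203., 396.]), array([180., 446.])]
-46 [array([221., 289.]), array([204., 322.]), array([194., 394.]), array([169., 443.])]
-48 [array([215., 288.]), array([196., 320.]), array([186., 391.]), array([159., 440.])]
-50 [array([209., 285.]), array([189., 317.]), array([178., 388.]), array([148., 436.])]
```

View pics/v3.png

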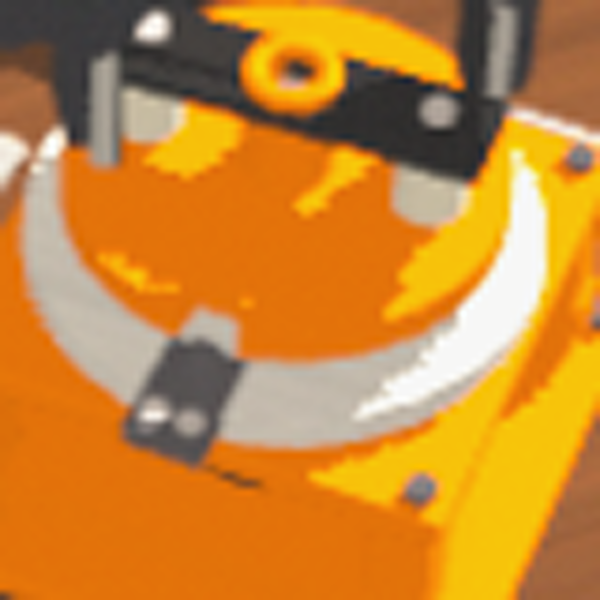

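View 3 shows the notch inner edge at crop ≈(222,312), almost over the tab, whose outer edge is at (163,448). The notch is about −45.5° against the pin at −48°, so it needs about 2.5° more.

```bash
python3 -m pendant '[[[0,0,0],0.045,0],[[0,0,0],0,0],[[0,0,0],0,0]]'; python3 - <<'E'
from h import *
s=grab('scene','scene4'); p=robot.get_obs(); R=np.array(p['tool_rot']);print(p['tcp_pos'],np.degrees(np.arctan2(R[1,0],R[0,0])))
cv2.imwrite('pics/v4.png',cv2.resize(s['image'][205:285,275:355],(600,600),interpolation=2)[:,:,::-1])
E
```

```text
clock: 5.8
tcp_pos: [602.5, 70.5, 120.3]
tool_rot: [[-0.273, 0.012, 0.962], [-0.962, -0.007, -0.273], [0.004, -1.0, 0.013]]
force: [0.2, 0.4, -0.1]
grip_width: 85.3
[602.52255311  70.53469945 120.28441465] -105.87588331092074
```

View pics/v4.png

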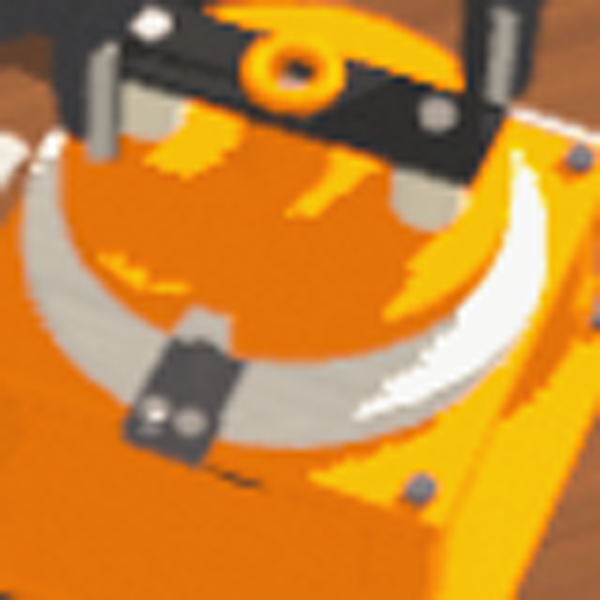

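The notch edge is now centred at (214,310) against the predicted (213–217) for a notch over the pin. I back the fingers off the bar, lift, and shut the jaws.

```bash
python3 -m pendant '[[[0,0,0],-0.08,0],[[0,0,0],-0.04,0],[[0,-2,0],0,0],[[0,-2.5,0],0,0],[[0,-1,0],0,1],[[0,0,0],0,1],[[0,0,0],0,1],[[0,0,0],0,1]]'; python3 -m pendant '[[[0,0,0],0,1],[[0,0,0],0,1],[[0,0,0],0,1],[[0,0,0],0,1]]';  python3 - <<'E'
from h import *
s=grab('scene','scene5')
cv2.imwrite('pics/v5.png',cv2.resize(s['image'][195:275,275:355],(600,600),interpolation=2)[:,:,::-1])
E
```

```text
clock: 6.65
tcp_pos: [600.8, 70.7, 174.5]
tool_rot: [[-0.143, 0.009, 0.99], [-0.99, -0.007, -0.143], [0.006, -1.0, 0.01]]
force: [-0.2, 0.1, -0.5]
grip_width: 28.4
clock: 7.05
tcp_pos: [598.7, 70.6, 170.9]
tool_rot: [[-0.143, 0.003, 0.99], [-0.99, -0.007, -0.143], [0.007, -1.0, 0.004]]
force: [0.7, -0.1, -0.5]
grip_width: -0.1
```

View pics/v5.png

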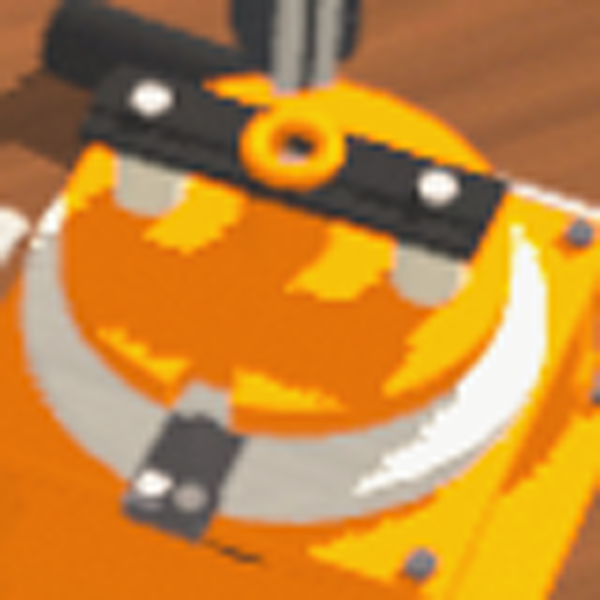

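View 5 shows the rotor left in place with the whole bar visible: its screws are at (152,97) and (438,187) and the hub is at (294,145). The closed tips hang above the hub. I check the bar angle.

```bash
python3 - <<'E'
from h import *
s=load('scene5'); s0=load('scene0')
f=lambda p:(275+p[0]/7.5-.43,195+p[1]/7.5-.43)
ang=lambda v:np.degrees(np.arctan2(v[1],v[0]))
q=[atz(s,f(p),132) for p in((152,97),(438,187))]; d=(q[1]-q[0]); print(q,np.linalg.norm(d),'notch',ang(d[:2])-90)
# cv2 centroid of the two screws
im=s['image'].astype(int)
for p in((152,97),(438,187)):
  u,v=np.round(f(p)).astype(int); w=im[v-3:v+4,u-3:u+4].min(2).clip(90)-90; y,x=np.mgrid[v-3:v+4,u-3:u+4]; print((w*x).sum()/w.sum(),(w*y).sum()/w.sum())
q0=[atz(s0,S(p),132) for p in((323,73),(316,218))]; print('start bar',ang((q0[1]-q0[0])[:2]))
p=robot.get_obs();print(p['tcp_pos'])
E
```

```text
[array([570.54441676,  50.01210646, 132.        ]), array([624.62304781,  98.75281536, 132.        ])] 72.80216370484753 notch -47.971873620999496
294.68823831535695 207.61890087313816
332.8992210321324 219.32083739045765
start bar -28.171982872886286
[598.70743068  70.67105852 170.92225126]
```

```bash
python3 -m pendant '[[[0,0.8,0.25],0,1],[[0,0.6,0],0,1],[[0,0,0],0,1],[[0,0,0],0,1]]'
```

```text
clock: 7.5
tcp_pos: [601.2, 70.1, 155.1]
tool_rot: [[-0.143, 0.002, 0.99], [-0.99, -0.007, -0.143], [0.007, -1.0, 0.003]]
force: [-0.1, 0.2, 0.4]
grip_width: -0.1
```

```bash
python3 -m pendant '[[[0,0.3,0],0,1],[[0,0.3,0],0,1],[[0,0,0],0,1]]';python3 -m pendant '[[[0,0.3,0],0,1],[[0,0.3,0],0,1]]'; python3 -m pendant '[[[0,0.3,0],0,1],[[0,0.3,0],0,1]]'
```

```text
clock: 7.8
tcp_pos: [601.7, 70.1, 149.7]
tool_rot: [[-0.143, 0.003, 0.99], [-0.99, -0.007, -0.143], [0.007, -1.0, 0.004]]
force: [0.1, 0.7, 0.1]
grip_width: 0.0
clock: 8.0
tcp_pos: [602.2, 70.2, 145.9]
tool_rot: [[-0.143, 0.004, 0.99], [-0.99, -0.007, -0.143], [0.006, -1.0, 0.005]]
force: [-3.5, -0.4, 5.9]
grip_width: 0.1
clock: 8.2
tcp_pos: [602.2, 70.2, 142.1]
tool_rot: [[-0.143, 0.003, 0.99], [-0.99, -0.007, -0.143], [0.007, -1.0, 0.004]]
force: [-2.9, 0.5, 5.8]
grip_width: 0.2
```

```bash
python3 -m pendant '[[[0,0.3,0],0,1],[[0,0.3,0],0,1]]'; python3 -m pendant '[[[0,0.3,0],0,1],[[0,0.3,0],0,1]]'
```

```text
clock: 8.4
tcp_pos: [602.6, 70.2, 139.9]
tool_rot: [[-0.142, 0.003, 0.99], [-0.99, -0.007, -0.142], [0.007, -1.0, 0.004]]
force: [-6.8, -0.4, 18.7]
grip_width: -0.2
clock: 8.6
tcp_pos: [602.6, 70.2, 140.0]
tool_rot: [[-0.142, 0.001, 0.99], [-0.99, -0.008, -0.142], [0.008, -1.0, 0.002]]
force: [-7.1, -0.3, 13.2]
grip_width: -0.3
```

The descent stops hard at TCP 140.0, so the tips are at 126, the seated height, with the force up at 13–19 N. I lift clear and check.

```bash
python3 -m pendant '[[[0,-0.5,0],0,1],[[0,-2,0],0,1],[[0,-4,0],0,1],[[0,-4,0],0,1],[[0,0,-4.5],0,1],[[0,0,-4.5],0,1],[[0,0,0],0,1],[[0,0,0],0,1]]'; python3 - <<'E'
from h import *
s=grab('scene','scene6'); t=grab('top','top6')
i=np.hstack([cv2.resize(s['image'][195:275,275:355],(400,400),interpolation=2),cv2.resize(t['image'][132:212,233:313],(400,400),interpolation=2)])
cv2.imwrite('pics/v6.png',i[:,:,::-1])
E
```

```text
clock: 9.4
tcp_pos: [511.7, 84.0, 248.3]
tool_rot: [[-0.143, 0.005, 0.99], [-0.99, -0.008, -0.143], [0.007, -1.0, 0.006]]
force: [0.2, 0.0, 0.8]
grip_width: 0.0
```

View pics/v6.png

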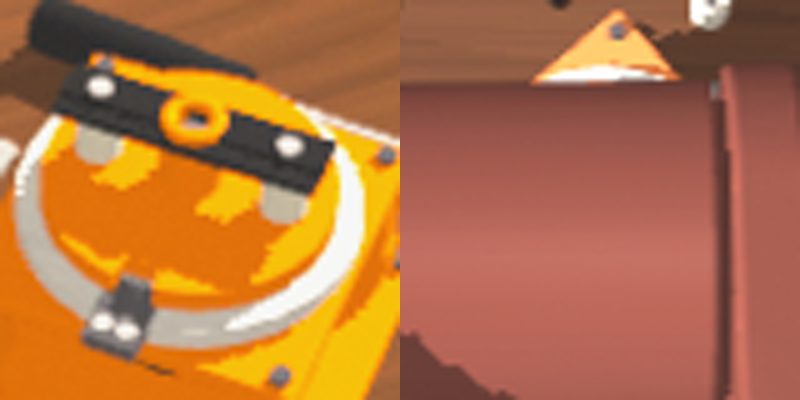

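View 6 shows the rotor seated with the pin in the notch at crop (130,290). The hub dropped 4.3 px, and 10 mm predicts about 4.1 px. The arm hides the rotor in the top view, but the hand is clear at 248 mm. I hand in.

```bash
python3 -c "
from h import *
a,b=load('scene0')['image'].astype(int),load('scene6')['image'].astype(int)
for n,(u,v) in dict(cover=(238,233),rollA=(259,291),rollB=(314,314),tin=(221,302),hex=(278,325),shoe=(380,290)).items(): print(n,abs(a-b)[v-12:v+12,u-12:u+12].mean().round(1))
robot.hand_in()"
```

```text
cover 15.7
rollA 2.4
rollB 2.6
tin 1.8
hex 4.4
shoe 2.4
the job is handed in; nothing more can be done
```

The rotor is seated flush, the notch is over the drive pin, and the job was handed in at about 9.5 s with the hand clear. I used the open fingertips as a couple on opposite flanks of the crossbar to push it about 111° clockwise. Then I lifted the fingers off and pressed straight down on the hub with the jaws shut.

- **Alignment before pressing:** the notch measured −48.0°, against −48.1° for the pin from the plate screws.
- **Pressing:** the hub went down at about 6 N and passed the pin-strike height without blocking. It stopped hard at 126 mm, the seated height, at 13–19 N.
- **After pressing:** the scene picture shows the pin in the notch and the hub about 10 mm lower. The arm hid the rotor in the top view, so only one camera confirms this.
- **Loose parts:** both rollers, the tin, the hex key and the shoe look unchanged between the first and last pictures. The cover's patch did change (15.7 grey levels, against 2–4 for the others). The hand never came near it, so I take that to be the arm's shadow, but I did not check further. I did not compare the screwdriver, which the hand also never came near.

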